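Bring the panel clamp's air pressure up to the mark and lock the regulator

ROBOT

A 6-joint arm with a two-finger parallel gripper is mounted at the origin on the work surface. World frame = base frame: x ahead of the robot, y to its left, z up, the work surface at z = 0. Lengths are in m, angles in rad, forces in N, time in s.
With the tool pointing down it reaches from about 0.325 to 0.9 m from the base axis. Payload 3.5 kg.
Tool frame: the origin (TCP) lies at the very end of the fingers, on their centre line; the grasp point (between the pads) lies 19 mm behind it (robot.pinch_z is the distance from the TCP to the grasp point, in m); z points along the fingers, y is the direction in which the jaws open and shut (so a half turn about z gives the same grasp; the last joint's range is limited). The gripper opens to 85 mm and grips with 20 to 120 N. Pads are 22 mm wide; open, the fingers measure 114 mm over their backs; the gripper's body (76 mm by 85 mm) begins 54 mm behind the grasp point. The pads swing forward as they close: fully open they stand 13 mm farther back than shut.
Start: joints at [-1.445, 0.276, -0.026, 1.268, 0, 1.467], TCP at [0.142, -0.609, 0.231] pointing down, gripper open.
Joint ranges: [-3.12, 3.12], [-0.85, 1.88], [-1.08, 1.24], [-1.95, 2.15], [-1.57, 1.53], [-3.14, 3.14]. Speed limits (rad/s): [2.57, 2.57, 3.14, 3.14, 3.14, 3.14].

INTERFACE

Orientations are given as a rotation vector (axis times angle).
In Python, from rig import robot gives the robot as it stands. The module is installed in compiled form; this text tells all that it offers.
- The arm moves only by the tool servo_tool, never from a script. Its argument "moves" is a list that holds one entry, the list of rows, each a list of 7 numbers: the shift along the tool's x, y, z each as a share of 0.15 m, from -1 to 1, then the turn, a rotation vector about the tool's x, y, z each as a share of 360 degrees, from -1 to 1, then the gripper command: -1 is shut, 1 is fully open, values between are in proportion. In form: [[[tx, ty, tz, rx, ry, rz, hand], ...]]. A call has exactly 5 rows; each row is the pose to reach, as a shift and turn from the pose commanded when the call began, along the tool's axes at that moment, turning the shorter way round; what a row does not reach only later rows make up. A row lasts 1/8 s, in which the tool goes at most 62.5 mm and 10.7 degrees, less where a joint would pass 70% of its speed; a pose out of reach is approached as far as the arm can. A call with a number of a shift or a turn outside -1 to 1 is refused whole. A call with a gripper value outside its range is refused whole. The fingers move at their own pace and stop on an object; "force" is the grip in N (left out, the last holds). Time passes only in rows, so rows that repeat a pose let the fingers close, or fill a call up. It gives the time, the measured TCP pose, the force and the opening at its end, in the units of the state.
- robot.read_state(): the state, without advancing time (a new reading comes with each control period).
- robot.grab_frame(name): name is "scene" or "side" or "wrist"; returns a dict with "color" (384x512x3 uint8, red, green, blue), "fx", "fy", "cx", "cy" (pixels), "rvec" (rotation vector, rad) and "tvec" (3), from world to camera coordinates, as OpenCV has them; the wrist camera has in their place "tool_from_camera" (4x4, takes a point from camera to tool coordinates, whose origin is the TCP and whose axes are the flange's). Camera axes: x right, y down, z forward; pixel columns grow to the right and rows downward; lengths in m; the calibration is good to about 2 mm. A picture is of the moment at which its call begins: read the wrist's pose just before it. There is no depth.
- robot.hand_in(): hands the job in, once; it reports no verdict.
Trained networks look in a picture, given as the dict that the camera call returned (one of the last four; its "shot" number tells which), for a name from the list of things; names that differ only in an ending like _2 or _b are one class to them, and where a whole thing is asked for, a point or a joint stands for the part that bears it (a point fixed in the world has none). Each returns a list of dicts, best first, with "score" (0 to 1); they miss things now and then, are a little off and sometimes report something else, mostly with a low value. They report only what shows in the picture. A call takes as long as a camera call.
- robot.search_frame(thing, picture): "position" ([x, y, z] in m, in the coordinates of the camera as it stood for that picture, good to about 4 mm: the middle of the surface that is visible of it).
The state is a dict: "t": time; "joints": joint angles; "qvel": joint speeds; "joint_torque": joint torques, N m; "tcp_pos": TCP position; "orientation": TCP orientation; "force": force on the tool from outside, world axes, zero at the start; "ft_torque": the same for the moment, N m; "gripper_width": finger opening in m.
Only numpy, scipy, OpenCV 4.12 (cv2) and the standard library are available. Lean on these libraries where they do the work, as an engineer would, in place of code of your own. Each camera call takes 0.05 s, during which the arm holds its last target.

TASK

The clamping jig is set too low for the next glue-up: raise its air pressure so that the gauge's black needle stands at the red set hand. Pull the regulator knob up to unlock it, turn it clockwise until the needle is there, then push the knob back down fully home so that it is locked, and let go. Leave the things lying around the jig where they are.

Things in the scene. Friction and masses are not known exactly. Their poses are not given: they have to be found in the camera images.
- press: Clamping jig fixed to the table. Near part: blue console 160 (x) by 280 (y) mm, flat top panel 95 mm high. Origin: centre of the console's underside; x points away from the operator, y left. Knob axis at x -5, y -68; gauge, 100 across and 12 high, at x 0, y 68. Behind (x 105 to 505, y -210 to 210): plywood base, fences, air cylinders, half-made panel of hexagon tiles, all below 100 mm.
- knob_lift (a joint): How far the regulator knob is pulled up (m): 0 = home and locked, 0.008 = fully up and free to turn (orange band shows below it). A click holds it either way: some 10 N up takes it past the click at 4 mm, it stays up when let go; some 10 N down takes it past the click and it springs home. It goes home at any angle; its 20 degree lock teeth may turn it by up to 10 degrees.
- knob_turn (a joint): Angle of the regulator knob (rad), growing clockwise seen from above; clockwise raises the pressure. Range 0 to 9.42. Unlocked, it takes about 0.06 N m to turn and stays where it is left; it may be let go and gripped again. The needle turns clockwise 0.5 rad for each rad of knob.
- needle (a joint): Angle of the black gauge needle (rad), clockwise from the zero mark; 0 to 4.71 rad (270 degrees) is 0 to 6 bar, 0.785 rad per bar. Starts at 1.4 to 1.8.
- set_hand (a joint): Angle of the red set hand on the same scale as the needle (rad): the wanted reading. Fixed during the work, 2.25 to 2.75, so the needle must be raised 0.45 to 1.35 rad, the knob turned 0.9 to 2.7 rad clockwise.
- knob_grip (a point): Point on the knob's vertical axis, 20 mm below its top, at a good height to grip; rises with it. Knob: black ribbed plastic cylinder, 54 mm in diameter, 46 mm tall; when home its underside is 8 mm above the panel and its top 149 mm above the table. A white mark on its top turns with it.
- knob_top (a point): Centre of the knob's flat top; the place to press it home.
- gauge_center (a point): Centre of the gauge's white dial, about 103 mm above the table, read from above: zero points to the operator's near left, 3 bar straight away from the operator (the press's +x). The hands are behind a lens and cannot be touched.
- needle_tip (a point): Tip of the black needle, 38 mm from the gauge centre.
- set_hand_tip (a point): Tip of the red set hand, 38 mm from the gauge centre, on the same circle and at the same height as the needle tip's point.
- glue_bottle: Bystander: whitish glue bottle with a green label and a red cap, upright, 62 mm across and 165 mm tall. Origin: centre of its underside.
- hex_block: Bystander: dark wooden hexagonal block, 90 mm over its corners, 18 mm thick, lying flat. Origin: centre of its underside.
- mallet: Bystander: rubber mallet lying flat, 275 mm long, head 100 mm wide and 60 mm thick. Origin: under the handle, 75 mm from the head's axis.

How it is judged:
By the outcome, as a careful person would: the job done as asked, in the order asked, and still so for the second after the job is handed in, with the robot touching nothing.
It also fails if it takes over 51 s, if anything falls off the work surface, if the arm or the gripper's body presses on something with over 40 N, if the wrist force passes 120 N, or if a joint passes its speed limit or range.

## Working session

There is one attempt and no reset: what is moved stays moved. The work goes in short steps, Python scripts to look and compute and a tool call to move; the robot and the scene stay as the last step left them, time stands still between calls to the robot, and variables do not carry over. Pictures are saved under pics/ and viewed, and the job is handed in when it is done.

Besides the shell and the picture viewer there is one more tool, called after ">>>" as name([rows], argument=value, ...), one row to a line, values as JSON. servo_tool: Moves the arm, as the interface text tells. Shift numbers are shares of 0.15 m and turn numbers shares of 360 degrees, none past 1 either way. Its arguments: {"type":"object","properties":{"moves":{"type":"array"},"force":{"type":"number"}},"required":["moves"]}

```bash
mkdir -p pics; cat > h.py <<'E'
import numpy as np, cv2
from rig import robot
from scipy.spatial.transform import Rotation as R
def w2c(p): 
    T=np.eye(4);T[:3,:3]=cv2.Rodrigues(np.array(p["rvec"],float))[0];T[:3,3]=np.ravel(p["tvec"]);return T
def cam(name):
    s=robot.read_state(); p=robot.grab_frame(name)
    if name=="wrist":
        T=np.eye(4);T[:3,:3]=R.from_rotvec(s["orientation"]).as_matrix();T[:3,3]=s["tcp_pos"]
        p["w2c"]=np.linalg.inv(T@np.array(p["tool_from_camera"]))
    else: p["w2c"]=w2c(p)
    return p
def toW(p,x): return (np.linalg.inv(p["w2c"])@np.r_[x,1])[:3]
def proj(p,X):
    c=(p["w2c"]@np.r_[X,1])[:3]; return np.array([p["fx"]*c[0]/c[2]+p["cx"],p["fy"]*c[1]/c[2]+p["cy"]])
def ray(p,uv,z):
    W=np.linalg.inv(p["w2c"]); d=W[:3,:3]@np.array([(uv[0]-p["cx"])/p["fx"],(uv[1]-p["cy"])/p["fy"],1]); o=W[:3,3]
    return o+d*(z-o[2])/d[2]
def save(p,n): cv2.imwrite("pics/"+n,p["color"][:,:,::-1])
def find(p,*names):
    for n in names:
        for d in robot.search_frame(n,p)[:2]:
            X=toW(p,d["position"]); print(n,round(d["score"],2),X.round(4),proj(p,X).round(0))
E
python3 - <<'E'
from h import *
s=robot.read_state();print(s)
for c in ["scene","side"]:
    p=cam(c);save(p,c+"0.png");print(c,np.linalg.inv(p["w2c"])[:3,3])
    find(p,"press","knob_grip","knob_top","gauge_center","needle_tip","set_hand_tip","glue_bottle","hex_block","mallet")
E
```

```text
{'t': 0.0, 'joints': array([-1.44538849e+00,  2.77163843e-01, -2.78832589e-02,  1.26800424e+00,
       -6.00137513e-06,  1.46742946e+00]), 'qvel': array([-9.41066338e-05,  4.29148620e-04, -4.19652800e-04,  1.39438408e-04,
       -1.32826945e-03,  9.41294588e-04]), 'joint_torque': array([ 7.57033358e-04, -4.45514166e+01,  2.95200258e+01,  1.65167655e-02,
       -2.25371440e-05, -8.46346182e-06]), 'tcp_pos': array([ 0.14165092, -0.60793589,  0.23013943]), 'orientation': array([-3.11882195e+00, -3.58317962e-01,  4.84271787e-05]), 'force': array([0.7343478 , 0.80091863, 0.23272202]), 'ft_torque': array([-0.01029021,  0.01953464,  0.00266112]), 'gripper_width': 0.08542434190250442}
scene [1.16204614 0.1661143  1.07752656]
press 0.65 [0.8009 0.0687 0.0321] [243. 303.]
knob_grip 0.61 [ 0.6183 -0.0225  0.1495] [219. 200.]
knob_grip 0.34 [0.5875 0.2806 0.0161] [346. 239.]
knob_top 0.76 [ 0.6154 -0.0221  0.1488] [220. 199.]
gauge_center 0.76 [0.7982 0.0695 0.0319] [244. 302.]
gauge_center 0.34 [ 0.6159 -0.0243  0.1463] [219. 200.]
needle_tip 0.4 [0.5868 0.1118 0.1052] [280. 209.]
glue_bottle 0.94 [ 0.6956 -0.169   0.1054] [150. 228.]
hex_block 0.81 [0.5839 0.28   0.0187] [347. 237.]
mallet 0.56 [0.4599 0.0201 0.0353] [252. 175.]
mallet 0.31 [0.8009 0.0692 0.0277] [244. 304.]
side [0.02717633 0.55172422 0.89451512]
press 0.83 [0.7839 0.1187 0.0465] [170. 180.]
knob_grip 0.87 [ 0.597  -0.0134  0.1433] [254. 162.]
knob_top 0.75 [ 0.5988 -0.0159  0.1399] [254. 162.]
gauge_center 0.75 [0.7838 0.1139 0.0427] [172. 180.]
needle_tip 0.26 [0.4528 0.0517 0.0391] [278. 235.]
needle_tip 0.18 [0.7808 0.1164 0.0452] [172. 180.]
glue_bottle 0.7 [ 0.6656 -0.1645  0.089 ] [274. 138.]
glue_bottle 0.56 [0.7826 0.116  0.0463] [172. 180.]
hex_block 0.66 [0.5796 0.2851 0.0199] [170. 268.]
```

View pics/scene0.png

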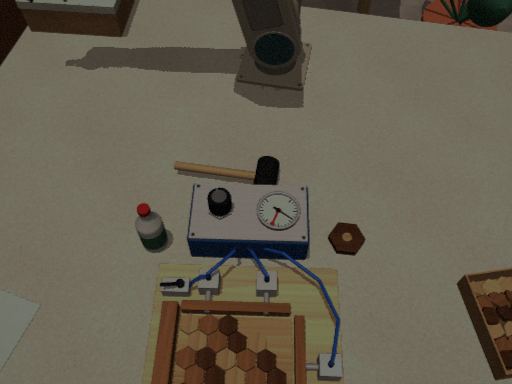

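View pics/side0.png

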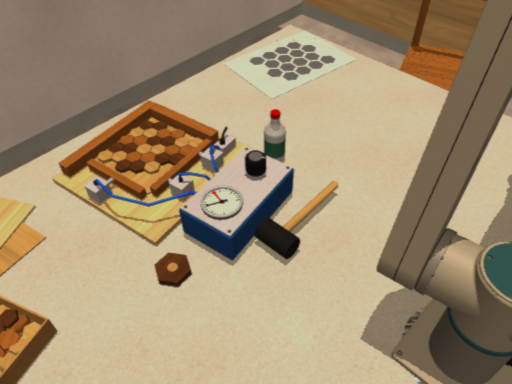

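The scene picture shows the knob at (220,200), the gauge at (278,210), the bottle at (150,228), and the mallet just on the robot's side of the console. Next I'll zoom in and fit the press pose.

```bash
python3 - <<'E'
from h import *
for c,(x,y) in [("scene",(180,175)),("side",(170,140))]:
    p=cam(c); im=p["color"][y:y+90,x:x+140,::-1]
    cv2.imwrite(f"pics/z_{c}.png",cv2.resize(im,None,fx=5.5,fy=5.5,interpolation=cv2.INTER_CUBIC))
    for uv,z,n in ([((219.5,196),.149,"k"),((278,210.5),.107,"g")] if c=="scene" else [((256,156.5),.149,"k"),((221.5,202),.107,"g")]): print(c,n,ray(p,uv,z).round(4))
E
```

```text
scene k [ 0.6069 -0.0252  0.149 ]
scene g [0.5937 0.1082 0.107 ]
side k [ 0.6016 -0.0267  0.149 ]
side g [0.5823 0.1122 0.107 ]
```

View pics/z_scene.png

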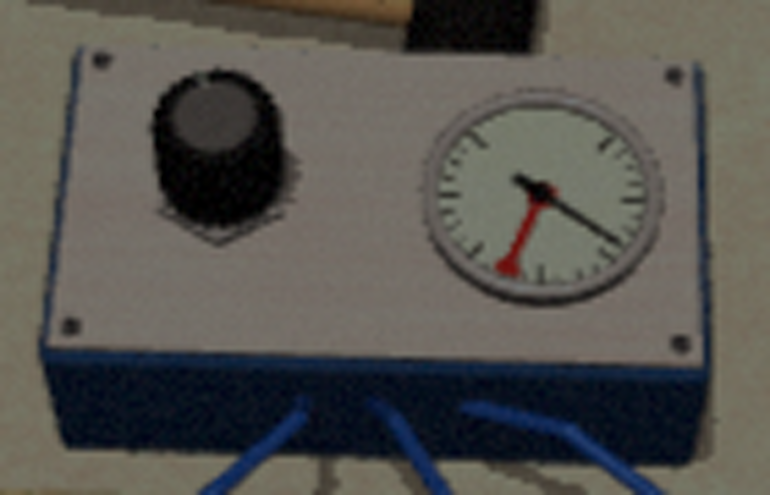

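View pics/z_side.png

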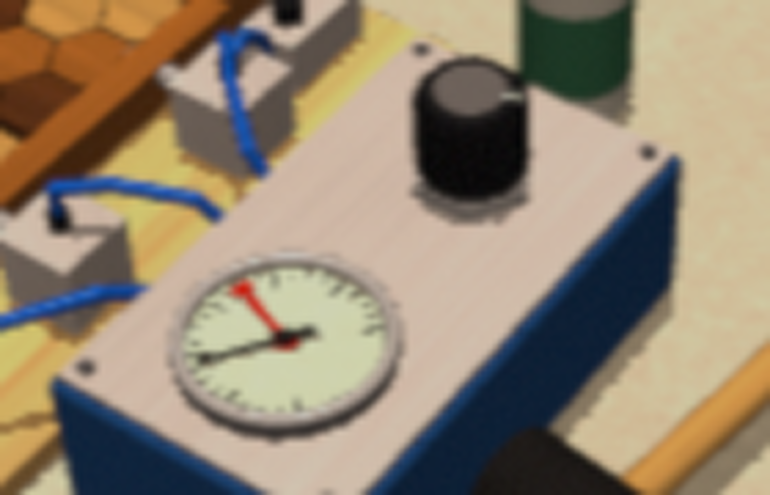

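```bash
cat >> h.py <<'E'
def xy(p,uv,z): return ray(p,uv,z)[:2]
def ang(p,c,t,yaw,z=.103):
    a=xy(p,c,z);b=xy(p,t,z);d=b-a
    th=np.arctan2(d[1],d[0])-yaw  # ccw from press +x
    return 2.356-((th+np.pi)%(2*np.pi)-np.pi), np.linalg.norm(d)
E
python3 - <<'E'
from h import *
def z(p,x,y): return (p[0]+x/5.5,p[1]+y/5.5)
for c,o,k,g,n,r,sc in [("scene",(180,175),(213,117),(541,192),(618,240),(507,270),[((102,60),(675,75)),((71,326),(681,343))]),("side",(170,140),(470,88),(287,338),(203,358),(242,288),[((648,152),(0,0)),((421,49),(86,368))])]:
    p=cam(c)
    K=xy(p,z(o,*k),.149);G=xy(p,z(o,*g),.103)
    v=G-K; yaw=np.arctan2(v[1],v[0])-np.arctan2(136,5)
    print(c,K,G,np.linalg.norm(v),"yaw",yaw)
    for a,b in sc:
        if b!=(0,0):
            A=xy(p,z(o,*a),.095);B=xy(p,z(o,*b),.095);d=B-A;print("screws",A,B,np.linalg.norm(d),np.arctan2(d[1],d[0])-np.pi/2)
    print(ang(p,z(o,*g),z(o,*n),yaw),ang(p,z(o,*g),z(o,*r),yaw))
E
```

```text
scene [ 0.60792682 -0.02670459] [0.58965973 0.1085617 ] 0.13649416433662764 yaw 0.17098147318884083
screws [ 0.55650056 -0.09275109] [0.51485205 0.15552901] 0.25174909054205946 0.1662007139884265
screws [ 0.68648444 -0.07161934] [0.64473039 0.17692605] 0.2520281975918578 0.16643955010003975
(np.float64(1.3936361937866115), np.float64(0.03923609840858376)) (np.float64(2.711952131941546), np.float64(0.040493888625491824))
side [ 0.6038886  -0.02706311] [0.58518593 0.10768489] 0.13603974972129812 yaw 0.1746644134077473
screws [ 0.68317804 -0.07284891] [0.64172014 0.1755377 ] 0.2518226935846712 0.1653842276284545
(np.float64(1.4581838745775126), np.float64(0.03752878209244468)) (np.float64(2.7076948476480123), np.float64(0.03700475750926749))
```

>>> servo_tool([
  [[0.19,-0.15,-0.05,0,0,-0.028,1],[0.38,-0.3,-0.1,0,0,-0.056,1],[0.56,-0.44,-0.15,0,0,-0.084,1],[0.75,-0.59,-0.2,0,0,-0.112,1],[0.94,-0.74,-0.27,0,0,-0.139,1]],
])

```text
t: 1.82
tcp_pos: [0.2544, -0.4675, 0.2719]
orientation: [-2.672, -1.652, -0.0]
force: [0.9, -0.1, 0.1]
gripper_width: 0.0853
```

```bash
cat >> h.py <<'E'
def plan(X,head):
    s=robot.read_state(); M=R.from_rotvec(s["orientation"]).as_matrix()
    h=np.degrees(np.arctan2(M[1,0],M[0,0]))
    sh=M.T@(np.array(X)-s["tcp_pos"])/.15
    M2=np.array([[np.cos(np.radians(head)),np.sin(np.radians(head)),0],[np.sin(np.radians(head)),-np.cos(np.radians(head)),0],[0,0,-1]]).T
    rv=R.from_matrix(M.T@M2).as_rotvec()/(2*np.pi)
    print("t",s["t"],"tcp",s["tcp_pos"].round(4),"head",h.round(2),"w",round(s["gripper_width"],4),"F",s["force"].round(1),"j",s["joints"].round(2));print("share",sh.round(3),"turn",rv.round(4))
E
python3 -c "
from h import *
plan([.606,-.027,.27],-108)
p=cam('wrist');print(np.array(p['tool_from_camera']).round(3),p['fx']);save(p,'w1.png')"
```

```text
t 1.825 tcp [ 0.2544 -0.4675  0.2719] head 63.46 w 0.0853 F [ 0.9 -0.1  0.1] j [-1.19  0.09 -0.16  1.31  0.    0.84]
share [3.675 0.784 0.014] turn [-1.000e-04  0.000e+00  4.763e-01]
[[ 0.001 -0.95  -0.312  0.08 ]
 [ 1.     0.001 -0.001  0.   ]
 [ 0.001 -0.312  0.95  -0.143]
 [ 0.     0.     0.     1.   ]] 300.94412992208663
```

>>> servo_tool([
  [[0.2,0.04,0,0,0,-0.028,1],[0.4,0.08,0,0,0,-0.056,1],[0.6,0.12,0,0,0,-0.084,1],[0.8,0.16,0,0,0,-0.112,1],[1,0.2,0,0,0,-0.139,1]],
])

```text
t: 2.5
tcp_pos: [0.3489, -0.3477, 0.272]
orientation: [1.723, 2.626, -0.0]
force: [0.1, -0.3, -0.0]
gripper_width: 0.085
```

```bash
python3 -c "
from h import *
plan([.606,-.027,.27],-108)"
```

```text
t 2.5 tcp [ 0.3489 -0.3477  0.272 ] head 113.47 w 0.085 F [ 0.1 -0.3 -0. ] j [-0.91  0.02 -0.24  1.31 -0.    0.25]
share [1.279 2.424 0.013] turn [-1.000e-04  1.000e-04 -3.848e-01]
```

>>> servo_tool([
  [[0.1,0.2,0,0,0,-0.028,1],[0.2,0.4,0,0,0,-0.056,1],[0.3,0.6,0,0,0,-0.084,1],[0.4,0.8,0,0,0,-0.112,1],[0.53,1,0,0,0,-0.139,1]],
])

```text
t: 3.12
tcp_pos: [0.4558, -0.2156, 0.272]
orientation: [0.451, 3.109, -0.001]
force: [0.5, -0.3, 0.5]
gripper_width: 0.0853
```

```bash
python3 -c "
from h import *
plan([.606,-.027,.27],-108)"
```

```text
t 3.125 tcp [ 0.4558 -0.2156  0.272 ] head 163.5 w 0.0853 F [ 0.5 -0.3  0.5] j [-0.57  0.04 -0.22  1.31 -0.   -0.28]
share [-0.603  1.49   0.013] turn [-1.000e-04  0.000e+00 -2.458e-01]
```

>>> servo_tool([
  [[-0.08,0.2,0,0,0,-0.028,1],[-0.16,0.4,0,0,0,-0.056,1],[-0.24,0.6,0,0,0,-0.084,1],[-0.32,0.8,0,0,0,-0.112,1],[-0.4,1,0,0,0,-0.139,1]],
])

```text
t: 3.75
tcp_pos: [0.5564, -0.0891, 0.2719]
orientation: [-0.907, 3.008, -0.0]
force: [0.5, 0.3, -0.1]
gripper_width: 0.0856
```

```bash
python3 -c "
from h import *
plan([.606,-.027,.27],-108)
p=cam('wrist');save(p,'w2.png')"
```

```text
t 3.75 tcp [ 0.5564 -0.0891  0.2719] head -146.44 w 0.0856 F [ 0.5  0.3 -0.1] j [-0.27  0.15 -0.1   1.32 -0.   -0.86]
share [-0.505  0.162  0.013] turn [-1.000e-04  0.000e+00 -1.068e-01]
```

View pics/w2.png

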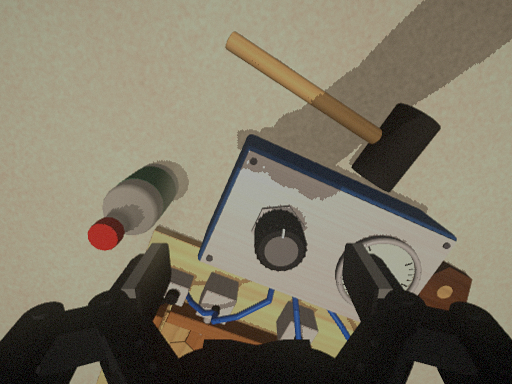

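```bash
python3 -c "
from h import *
p=cam('wrist');print(xy(p,(281.5,249.5),.149));find(p,'knob_top')
"
```

```text
[ 0.60662115 -0.02395172]
knob_top 0.73 [ 0.5951 -0.033   0.1483] [281. 236.]
```

>>> servo_tool([
  [[-0.1,0.03,0,0,0,-0.025,1],[-0.2,0.06,0,0,0,-0.05,1],[-0.35,0.1,0,0,0,-0.075,1],[-0.5,0.16,0,0,0,-0.107,1],[-0.505,0.162,0,0,0,-0.107,1]],
])

```text
t: 4.53
tcp_pos: [0.6058, -0.0281, 0.2717]
orientation: [1.84, -2.546, 0.0]
force: [-0.6, -0.8, 0.1]
gripper_width: 0.0854
```

```bash
python3 -c "
from h import *
plan([.606,-.027,.27],-108)
p=cam('wrist');save(p,'w3.png');find(p,'knob_top')"
```

```text
t 4.525 tcp [ 0.6058 -0.0281  0.2717] head -108.29 w 0.0854 F [-0.6 -0.8  0.1] j [-0.15  0.23 -0.01  1.34 -0.   -1.4 ]
share [-0.008  0.001  0.011] turn [ 0.     -0.0001 -0.0008]
knob_top 0.81 [ 0.6019 -0.0325  0.1445] [259. 172.]
```

View pics/w3.png

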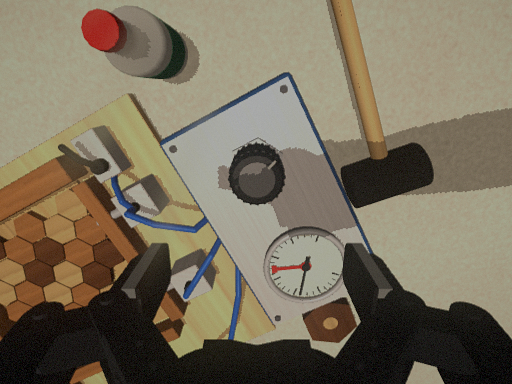

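```bash
python3 -c "
from h import *
p=cam('wrist');x,y=225,140
cv2.imwrite('pics/w3z.png',cv2.resize(p['color'][y:y+165,x:x+130,::-1],None,fx=3.6,fy=3.6,interpolation=cv2.INTER_CUBIC))
print(xy(p,(257,180),.149),xy(p,(306,266),.103))"
```

```text
[ 0.60494206 -0.02737646] [0.58754394 0.10688149]
```

View pics/w3z.png

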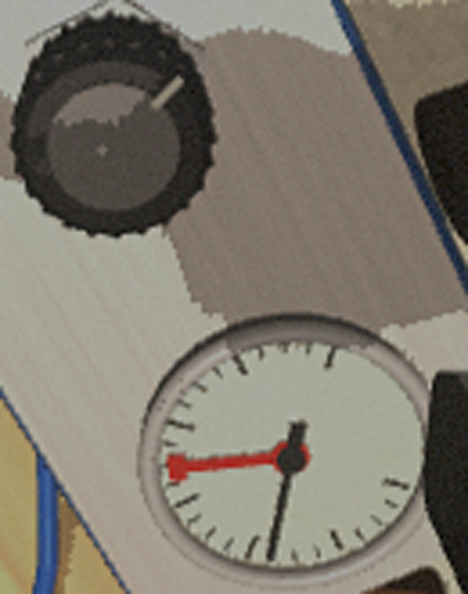

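```bash
python3 -c "
from h import *
p=cam('wrist')
z=lambda a,b:(225+a/3.6,140+b/3.6)
for yaw in (.1665,): print(ang(p,z(291,457),z(272,556),yaw),ang(p,z(291,457),z(177,467),yaw))
plan([.605,-.0272,.110],-108.3)"
```

```text
(np.float64(1.3860627670258108), np.float64(0.03965504438443265)) (np.float64(2.742261301413303), np.float64(0.038039441528361674))
t 4.725 tcp [ 0.6051 -0.029   0.2718] head -108.39 w 0.0855 F [-0.5  0.4 -0.1] j [-0.15  0.23 -0.01  1.34 -0.   -1.4 ]
share [-0.012  0.004  1.079] turn [ 0.     -0.0001 -0.0002]
```

>>> servo_tool([
  [[0,0.005,0.2,0,0,0,1],[0,0.005,0.4,0,0,0,1],[-0.003,0.006,0.6,0,0,0,1],[-0.003,0.006,0.75,0,0,0,1],[-0.003,0.006,0.85,0,0,0,1]],
])

```text
t: 5.35
tcp_pos: [0.6039, -0.028, 0.1432]
orientation: [1.838, -2.546, -0.001]
force: [0.6, -0.1, -1.0]
gripper_width: 0.0857
```

```bash
python3 -c "
from h import *
plan([.605,-.0272,.110],-108.3)
p=cam('wrist');save(p,'w4.png')
p=cam('side');save(p,'s4.png')"
```

```text
t 5.35 tcp [ 0.6039 -0.028   0.1432] head -108.34 w 0.0857 F [ 0.6 -0.1 -1. ] j [-0.15  0.3  -0.19  1.08 -0.   -1.4 ]
share [-0.007 -0.005  0.221] turn [ 0.0002 -0.0001 -0.0001]
```

View pics/w4.png

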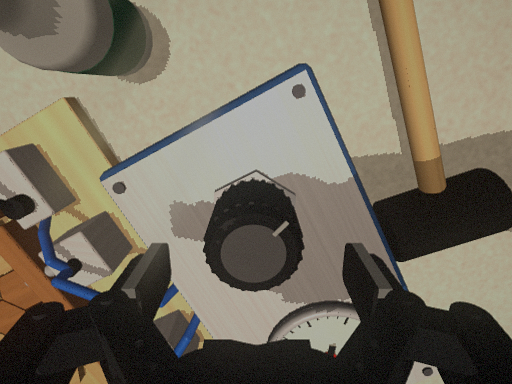

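View pics/s4.png

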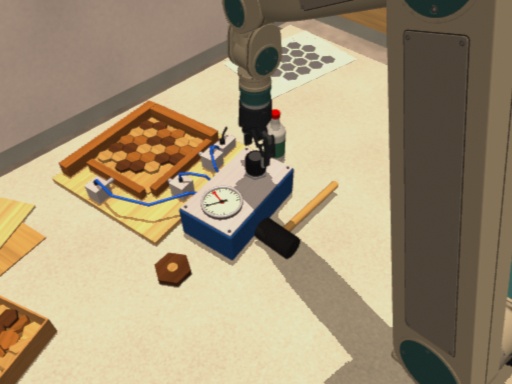

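The knob sits midway between the jaws (image centre near column 256), so I'll descend and grip it.

>>> servo_tool([
  [[-0.007,-0.003,0.12,0,0,0,1],[-0.007,-0.003,0.22,0,0,0,1],[-0.007,-0.003,0.22,0,0,0,-0.2],[-0.007,-0.003,0.22,0,0,0,-1],[-0.007,-0.003,0.22,0,0,0,-1]],
], force=60)

```text
t: 6.08
tcp_pos: [0.6062, -0.0266, 0.1118]
orientation: [-1.842, 2.545, -0.001]
force: [0.5, -0.9, -1.0]
gripper_width: 0.0527
```

>>> servo_tool([
  [[0,0,0,0,0,0,-1],[0,0,0,0,0,0,-1],[0,0,0,0,0,0,-1],[0,0,0,0,0,0,-1],[0,0,0,0,0,0,-1]],
])

```text
t: 6.7
tcp_pos: [0.6062, -0.0265, 0.1117]
orientation: [-1.842, 2.545, -0.001]
force: [-0.5, 0.4, 1.7]
gripper_width: 0.0525
```

>>> servo_tool([
  [[0,0,-0.015,0,0,0,-1],[0,0,-0.03,0,0,0,-1],[0,0,-0.045,0,0,0,-1],[0,0,-0.055,0,0,0,-1],[0,0,-0.055,0,0,0,-1]],
])

```text
t: 7.32
tcp_pos: [0.6061, -0.0265, 0.1198]
orientation: [-1.842, 2.545, -0.001]
force: [3.4, -1.1, -3.4]
gripper_width: 0.0528
```

```bash
python3 -c "
from h import *
plan([.605,-.0272,.110],-108.3)
p=cam('wrist');save(p,'w5.png')"
```

```text
t 7.325 tcp [ 0.6061 -0.0265  0.1198] head -108.21 w 0.0528 F [ 3.4 -1.1 -3.4] j [-0.15  0.32 -0.21  1.04 -0.   -1.4 ]
share [0.007 0.006 0.066] turn [-0.0001  0.      0.0002]
```

View pics/w5.png

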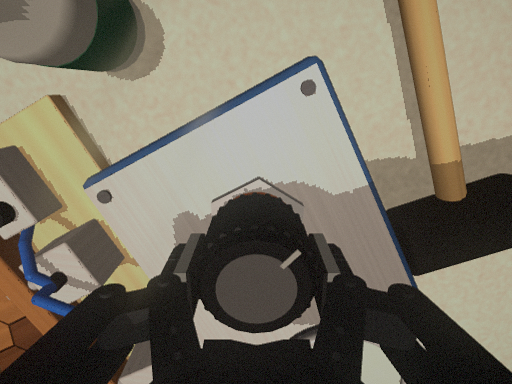

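>>> servo_tool([
  [[0,0,0,0,0,0.025,-1],[0,0,0,0,0,0.05,-1],[0,0,0,0,0,0.075,-1],[0,0,0,0,0,0.1,-1],[0,0,0,0,0,0.125,-1]],
])

```text
t: 8.0
tcp_pos: [0.6063, -0.0267, 0.1199]
orientation: [-0.72, 3.057, -0.001]
force: [4.5, -1.5, -3.7]
gripper_width: 0.0526
```

```bash
cat >> h.py <<'E'
def zs(n):
    p=cam("side");save(p,n+"_full.png");cv2.imwrite("pics/"+n+".png",cv2.resize(p["color"][178:228,193:268,::-1],None,fx=10,fy=10,interpolation=cv2.INTER_CUBIC));return p
E
python3 -c "
from h import *
plan([.605,-.0272,.110],-108.3)
zs('a1')"
```

```text
t 8.0 tcp [ 0.6063 -0.0267  0.1199] head -153.5 w 0.0526 F [ 4.5 -1.5 -3.7] j [-0.15  0.32 -0.21  1.04 -0.   -0.61]
share [0.009 0.001 0.066] turn [-2.000e-04  1.000e-04 -1.256e-01]
```

View pics/a1.png

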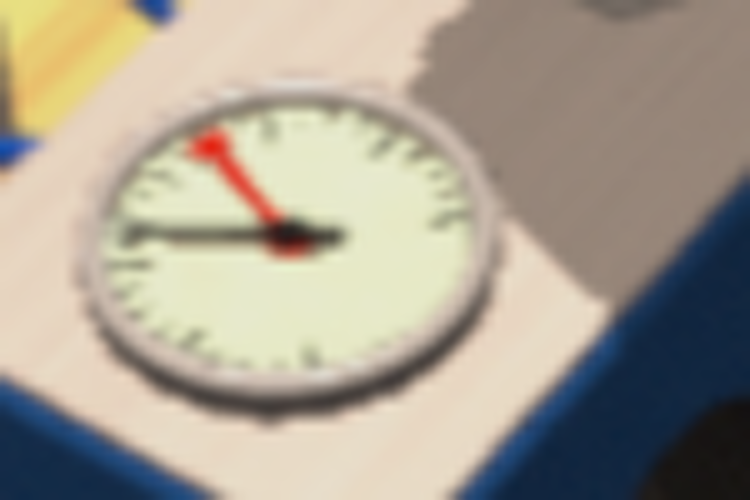

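View pics/a1_full.png

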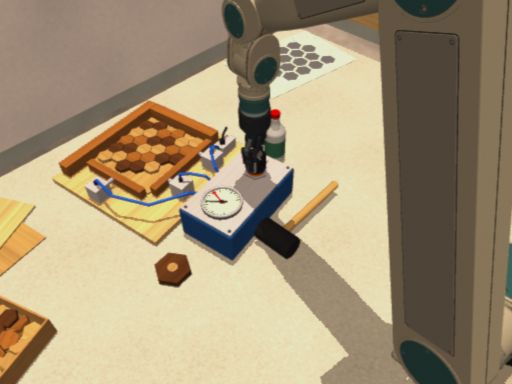

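```bash
cat >> h.py <<'E'
def gauge(p,G,yaw=.1665,z=.103):
    im=p["color"].astype(np.float32); th=np.arange(0,4.75,.01); rs=np.arange(.010,.030,.001)
    # tune centre: dial centroid given; build polar
    Z=[]
    for t in th:
        a=yaw+2.356-t
        Z.append([proj(p,[G[0]+r*np.cos(a),G[1]+r*np.sin(a),z]) for r in rs])
    Z=np.array(Z,np.float32); s=cv2.remap(im,Z[...,0],Z[...,1],cv2.INTER_LINEAR)
    red=(s[...,0]-s[...,1:].mean(-1)).mean(1); dark=(-s[...,0]).mean(1)
    def peak(v):
        v=v-np.median(v); i=v.argmax(); w=np.clip(v[max(0,i-14):i+15]-.25*v[i],0,None); return (w*th[max(0,i-14):i+15]).sum()/w.sum()
    return round(float(peak(dark)),3),round(float(peak(red)),3)
E
python3 -c "
from h import *
p=cam('side')
G=xy(p,(193+28.9,178+23.7),.103);print(G)
for d in [(0,0),(.001,0),(-.001,0),(0,.001),(0,-.001)]: print(d,gauge(p,G+np.array(d)))"
```

```text
[0.58509845 0.10868743]
(0, 0) (1.878, 2.701)
(0.001, 0) (1.845, 2.711)
(-0.001, 0) (1.91, 2.696)
(0, 0.001) (1.911, 2.75)
(0, -0.001) (1.845, 2.656)
```

>>> servo_tool([
  [[0,0,0,0,0,0.025,-1],[0,0,0,0,0,0.05,-1],[0,0,0,0,0,0.075,-1],[0,0,0,0,0,0.1,-1],[0,0,0,0,0,0.125,-1]],
])

```text
t: 8.72
tcp_pos: [0.6064, -0.0269, 0.1198]
orientation: [0.5, 3.1, -0.001]
force: [3.6, -2.4, -4.0]
gripper_width: 0.0527
```

>>> servo_tool([
  [[0,0,0,0,0,0.02,-1],[0,0,0,0,0,0.04,-1],[0,0,0,0,0,0.06,-1],[0,0,0,0,0,0.08,-1],[0,0,0,0,0,0.097,-1]],
])

```text
t: 9.35
tcp_pos: [0.6063, -0.0271, 0.1198]
orientation: [1.405, 2.808, -0.001]
force: [2.9, -1.8, -3.2]
gripper_width: 0.0528
```

```bash

python3 -c "
from h import *
plan([.605,-.0272,.110],-108.3)
p=zs('a2')
G=xy(p,(193+28.9,178+23.7),.103)
for d in [(0,0),(.001,0),(0,.001)]: print(d,gauge(p,G+np.array(d)))
p=cam('wrist');save(p,'w6.png')
p=cam('scene');cv2.imwrite('pics/c6.png',cv2.resize(p['color'][180:240,200:310,::-1],None,fx=7,fy=7,interpolation=cv2.INTER_CUBIC))"
```

```text
t 9.35 tcp [ 0.6063 -0.0271  0.1198] head 126.83 w 0.0528 F [ 2.9 -1.8 -3.2] j [-0.15  0.32 -0.21  1.04 -0.    0.78]
share [ 0.005 -0.007  0.066] turn [-3.000e-04  2.000e-04 -3.469e-01]
(0, 0) (2.53, 2.694)
(0.001, 0) (2.531, 2.702)
(0, 0.001) (2.58, 2.741)
```

View pics/a2.png

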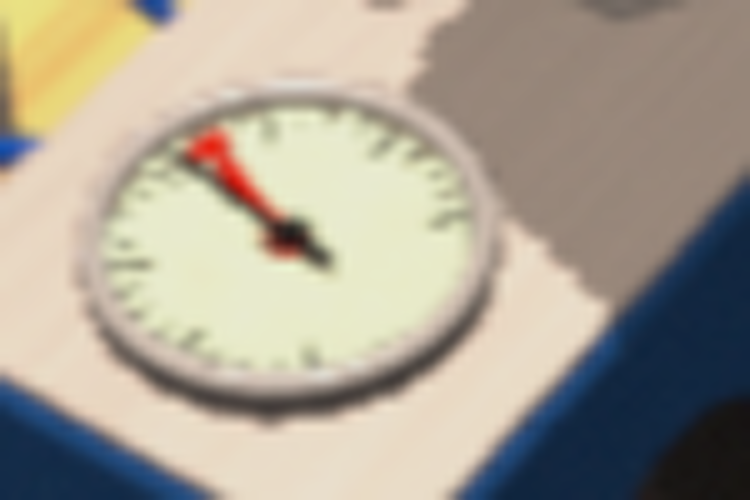

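View pics/w6.png

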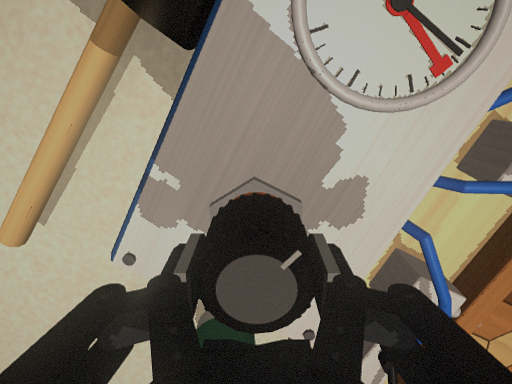

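View pics/c6.png

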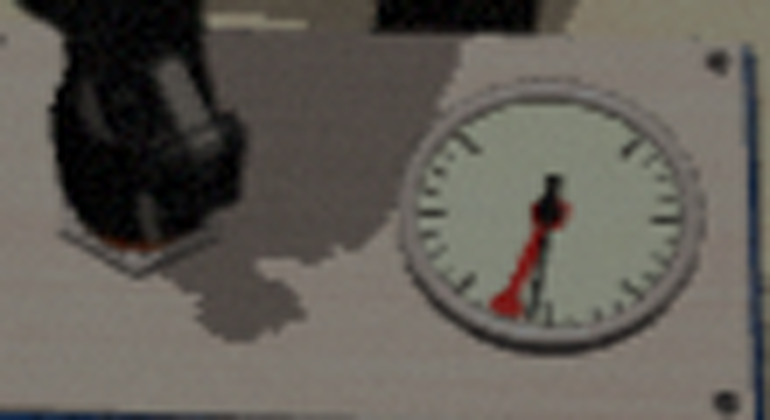

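```bash

python3 -c "
from h import *
p=cam('wrist');save(p,'w7.png')
cv2.imwrite('pics/w7z.png',cv2.resize(p['color'][0:110,350:500,::-1],None,fx=5,fy=5,interpolation=cv2.INTER_CUBIC))
print(ang(p,(401,5),(461,53),.1665),ang(p,(401,5),(442,70),.1665))"
```

```text
(np.float64(2.4412605765166036), np.float64(0.038281115311732214)) (np.float64(2.73068994323821), np.float64(0.037437133373673936))
```

View pics/w7z.png

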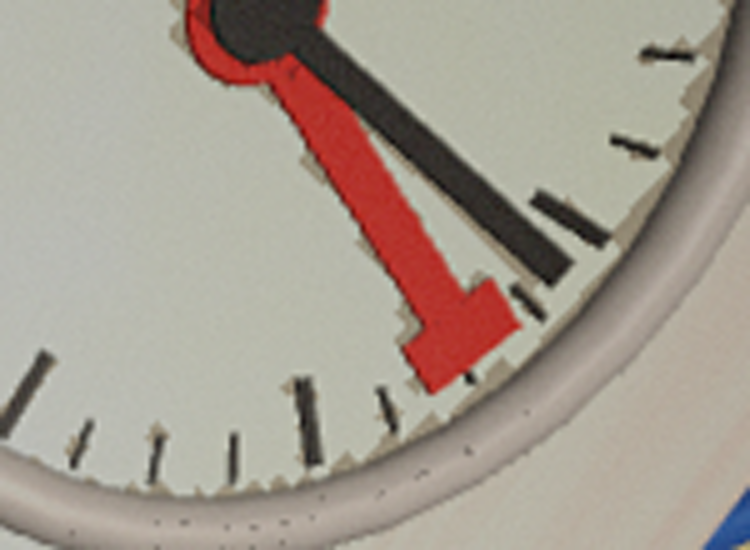

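```bash

python3 -c "
from h import *
p=cam('wrist')
z=lambda a,b:(350+a/5,b/5)
print(ang(p,z(266,11),z(558,273),.1665),ang(p,z(257,15),z(476,358),.1665))
t3=(z(535,195),z(605,243));t4=(z(302,378),z(314,465))
print([ang(p,z(260,13),t,.1665) for t in t3+t4])
G=xy(p,z(257,15),.103)
print(G)"
```

```text
(np.float64(2.4870564395753543), np.float64(0.038971948247318665)) (np.float64(2.7246951689262), np.float64(0.03970062015537185))
[(np.float64(2.3649739942826478), np.float64(0.03257786813635823)), (np.float64(2.3677634640279384), np.float64(0.04133296485620897)), (np.float64(3.1701502055833024), np.float64(0.03308609374590152)), (np.float64(3.1655079862200535), np.float64(0.041738971975689716))]
[0.58942104 0.10683477]
```

>>> servo_tool([
  [[0,0,0,0,0,0.018,-1],[0,0,0,0,0,0.036,-1],[0,0,0,0,0,0.054,-1],[0,0,0,0,0,0.07,-1],[0,0,0,0,0,0.07,-1]],
])

```text
t: 10.22
tcp_pos: [0.6062, -0.0272, 0.1199]
orientation: [1.98, 2.437, -0.001]
force: [4.7, -3.3, -2.8]
gripper_width: 0.0529
```

```bash

python3 -c "
from h import *
plan([.605,-.0272,.110],-108.3)
p=cam('wrist');save(p,'w8.png')
p=zs('a3')
p=cam('scene');cv2.imwrite('pics/c8.png',cv2.resize(p['color'][180:240,200:310,::-1],None,fx=7,fy=7,interpolation=cv2.INTER_CUBIC))"
```

```text
t 10.225 tcp [ 0.6062 -0.0272  0.1199] head 101.81 w 0.0529 F [ 4.7 -3.3 -2.8] j [-0.15  0.32 -0.21  1.04 -0.    1.21]
share [ 0.002 -0.008  0.066] turn [-3.000e-04  2.000e-04 -4.164e-01]
```

View pics/w8.png

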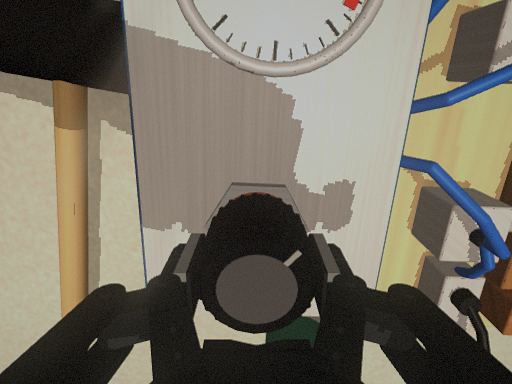

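View pics/a3.png

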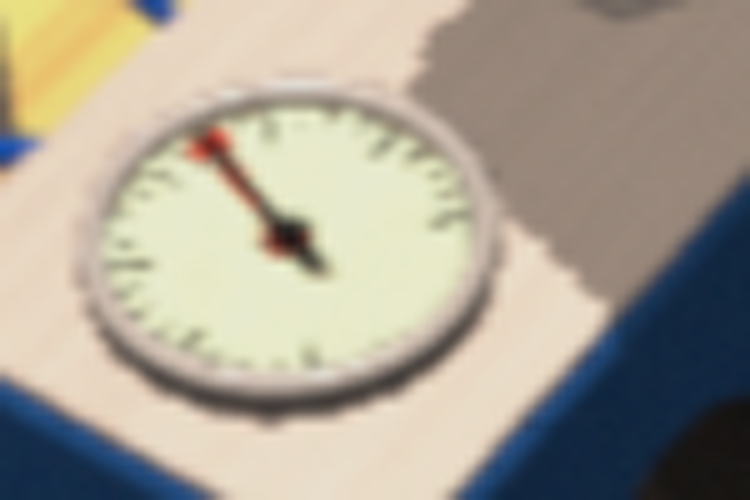

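View pics/c8.png

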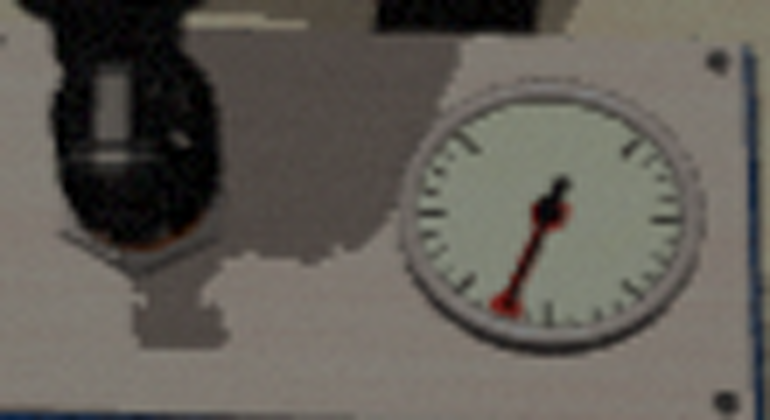

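The needle now lies along the red hand in both fixed views. I'll push the knob home while I'm still holding it.

>>> servo_tool([
  [[0,0,0.015,0,0,0,-1],[0,0,0.03,0,0,0,-1],[0,0,0.045,0,0,0,-1],[0,0,0.058,0,0,0,-1],[0,0,0.06,0,0,0,-1]],
])

```text
t: 11.0
tcp_pos: [0.6063, -0.0272, 0.1117]
orientation: [1.981, 2.435, -0.001]
force: [1.6, -4.7, 6.0]
gripper_width: 0.0526
```

```bash

python3 -c "
from h import *
s=robot.read_state();print(s['ft_torque'],s['force'])
plan([.605,-.0272,.110],-108.3)
p=zs('a4')
p=cam('scene');cv2.imwrite('pics/c9.png',cv2.resize(p['color'][180:240,200:310,::-1],None,fx=7,fy=7,interpolation=cv2.INTER_CUBIC))"
```

```text
[-0.9122191  -0.12368246  0.07238831] [ 1.64752457 -4.73778687  5.97320053]
t 11.0 tcp [ 0.6063 -0.0272  0.1117] head 101.74 w 0.0526 F [ 1.6 -4.7  6. ] j [-0.15  0.33 -0.22  1.02 -0.    1.22]
share [ 0.001 -0.008  0.011] turn [-3.000e-04  3.000e-04 -4.166e-01]
```

View pics/a4.png

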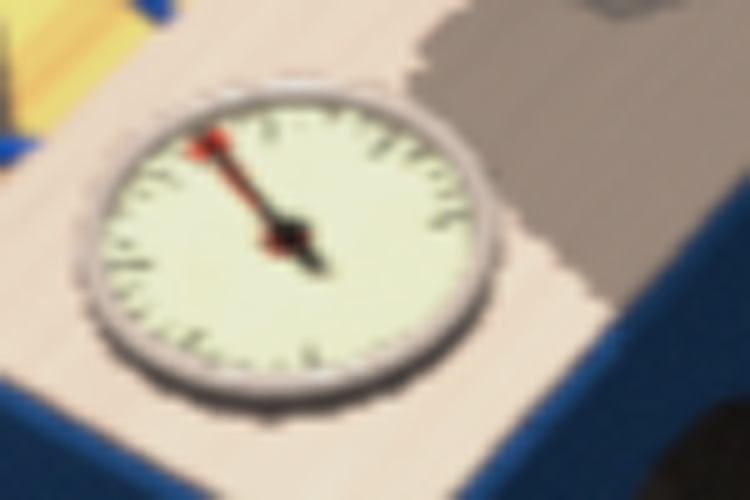

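View pics/c9.png

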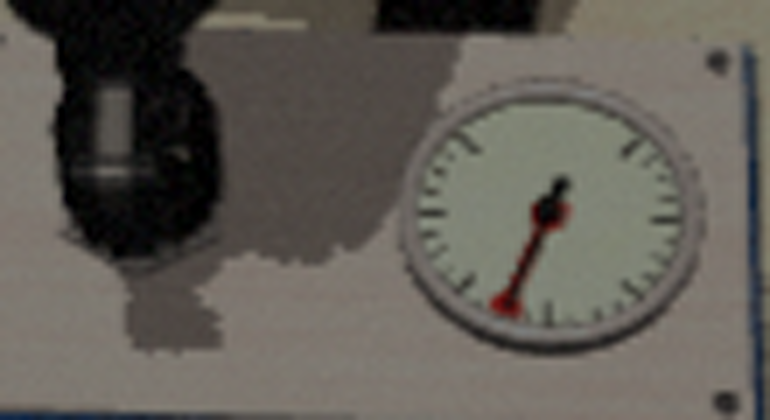

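The orange band is gone and the TCP is back at its home height. I'll let go, rise, and read the gauge from above.

>>> servo_tool([
  [[0,0,-0.005,0,0,0,1],[0,0,-0.005,0,0,0,1],[0,0,-0.005,0,0,0,1],[0,0,-0.005,0,0,0,1],[0,0,-0.005,0,0,0,1]],
])

```text
t: 11.72
tcp_pos: [0.6056, -0.0263, 0.1111]
orientation: [-1.984, -2.435, 0.0]
force: [-0.1, 0.1, 0.0]
gripper_width: 0.0857
```

>>> servo_tool([
  [[0,0,-0.1,0,0,0,1],[0,0,-0.25,0,0,0,1],[0,0,-0.5,0,0,0,1],[0,0,-0.8,0,0,0,1],[0,0,-1,0,0,0,1]],
])

```text
t: 12.35
tcp_pos: [0.6068, -0.0266, 0.2653]
orientation: [1.982, 2.433, 0.004]
force: [0.1, 0.4, -0.2]
gripper_width: 0.0855
```

```bash

python3 -c "
from h import *
plan([.605,-.0272,.110],-108.3)
p=cam('wrist');save(p,'w10.png')
zs('a5')
p=cam('scene');cv2.imwrite('pics/c10.png',cv2.resize(p['color'][180:240,200:310,::-1],None,fx=7,fy=7,interpolation=cv2.INTER_CUBIC))"
```

```text
t 12.35 tcp [ 0.6068 -0.0266  0.2653] head 101.67 w 0.0855 F [ 0.1  0.4 -0.2] j [-0.15  0.23 -0.02  1.32  0.    1.22]
share [-0.    -0.017  1.035] turn [-1.000e-04  9.000e-04 -4.168e-01]
```

View pics/w10.png

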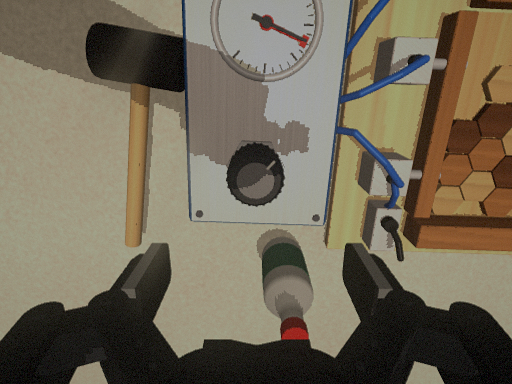

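View pics/c10.png

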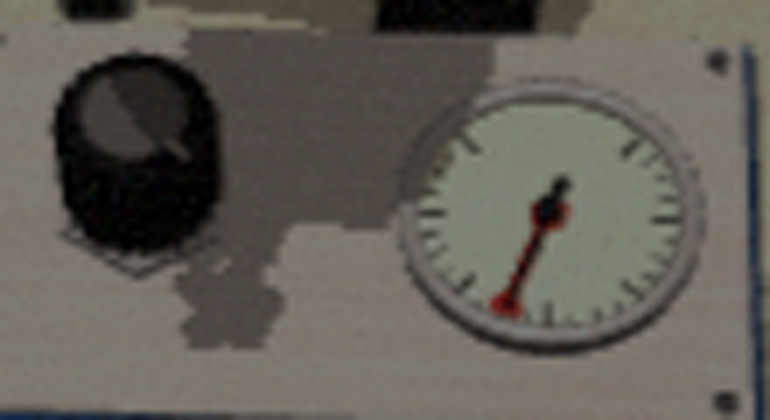

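>>> servo_tool([
  [[0.2,0,0,0,0,0,1],[0.4,0,0,0,0,0,1],[0.6,0,0.1,0,0,0,1],[0.85,0,0.25,0,0,0,1],[0.9,0,0.3,0,0,0,1]],
])

```text
t: 13.12
tcp_pos: [0.5757, 0.1073, 0.2133]
orientation: [-1.978, -2.435, 0.006]
force: [0.6, -1.2, 0.9]
gripper_width: 0.0855
```

```bash

python3 -c "
from h import *
plan([.605,-.0272,.110],-108.3)
p=cam('wrist');save(p,'w11.png')
print(proj(p,[.5885,.107,.103]))
u,v=proj(p,[.5885,.107,.103]).astype(int)-[62,50];u=max(u,0);v=max(v,0);print(u,v)
cv2.imwrite('pics/w11z.png',cv2.resize(p['color'][v:v+100,u:u+125,::-1],None,fx=6,fy=6,interpolation=cv2.INTER_CUBIC))"
```

```text
t 13.125 tcp [0.5757 0.1073 0.2133] head 101.81 w 0.0855 F [ 0.6 -1.2  0.9] j [ 0.07  0.22 -0.14  1.22  0.    1.44]
share [-0.918  0.011  0.688] turn [-1.000e-04 -1.200e-03 -4.164e-01]
[271.01189568 185.72254315]
209 135
```

View pics/w11z.png

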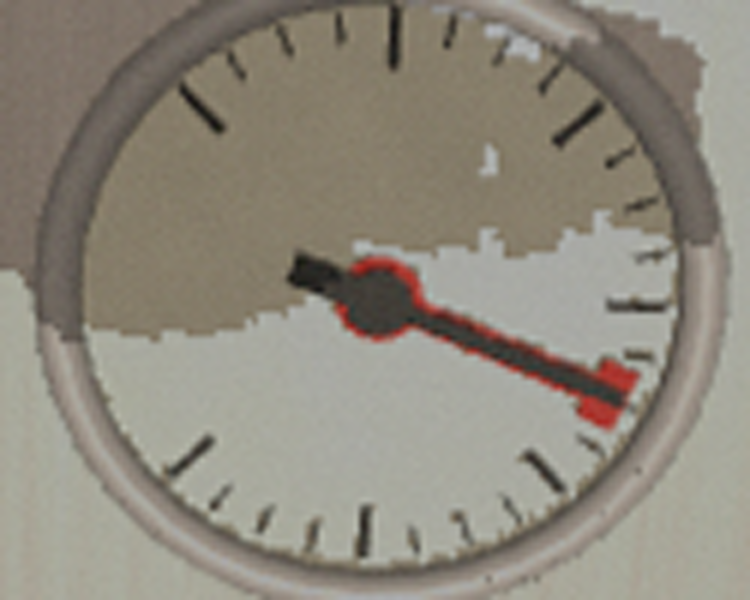

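The wrist picture shows the needle lying centred inside the red hand, with red visible evenly on both sides. One last look at the knob and the objects around the jig before I hand in.

```bash
python3 -c "
from h import *
p=cam('scene');save(p,'end.png')
cv2.imwrite('pics/endk.png',cv2.resize(p['color'][175:265,130:270,::-1],None,fx=5.5,fy=5.5,interpolation=cv2.INTER_CUBIC))
find(p,'glue_bottle','hex_block','mallet')"
```

```text
glue_bottle 0.85 [ 0.6942 -0.1681  0.1052] [150. 228.]
hex_block 0.7 [0.5851 0.2791 0.015 ] [346. 238.]
mallet 0.59 [0.466  0.0079 0.0394] [247. 175.]
```

View pics/endk.png

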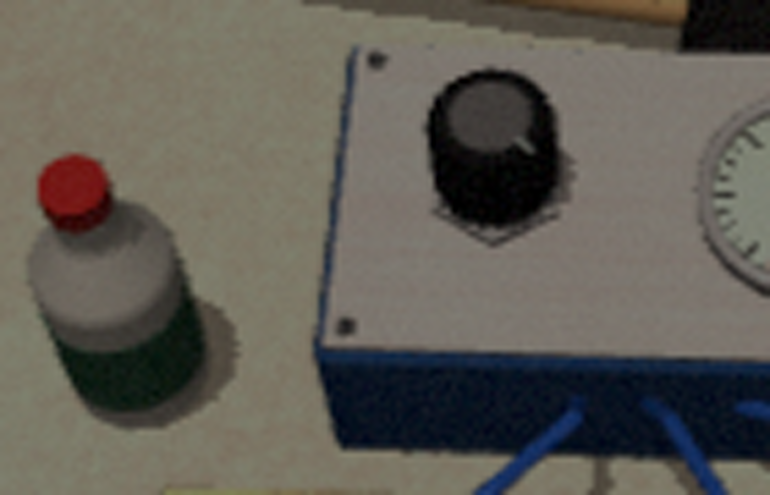

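The knob sits as it did at the start, with no orange band, and the bottle and the others are where they were.

```bash
python3 -c "
from h import *
print(robot.hand_in())"
```

```text
the job is handed in; nothing more can be done
None
```

The black needle now stands on the red set hand, and the knob is locked home. I pulled the knob up 8 mm, turned it about 150° clockwise in a single grip, pushed it back down and let go. It took about 13 s.

**Last checks:**
- **Needle:** the picture from above shows it lying centred on the red hand, within about 0.02 rad by image measurement.
- **Knob:** the orange band no longer shows, the gripper returned to its original grip height when it pushed down, and the knob looks as it did at the start.
- **Objects around the jig:** the bottle and hex block read within 4 mm of their first positions. The mallet read about 14 mm different, and its detection is coarse (score 0.59). I put that down to detection noise, because the arm never came near the mallet and the pictures show no change. I did not re-measure it.
- **Early gauge readings:** the cameras disagreed by up to about 0.1 rad on how far the needle had to go, so I set the final angle from the close views instead.

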